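# Kit the repair tray

## Task

Collect the four parts for the power supply repair in the kit tray, each seated flat on the floor of its own recess: the larger capacitor upright in the round one, the finned heat sink, fins up, in the large wide one, the long terminal strip, screws up, in the long narrow one and the little block-shaped relay, as it stands, in the small one. The smaller capacitor and the short white connector housing do not belong to the kit: leave them where they are.

Things in the scene. Friction and masses are not known exactly. Their poses are not given: they have to be found in the camera images.
- cap_large_center (a point): The larger of the two upright cylinders (capacitors): diameter 30 mm, height 46 mm, standing. This point: its centre, half-way up (23 mm above its foot); z up along its axis.
- heat_sink_center (a point): Grey finned heat sink, fins up: 36 mm along its x, 50 mm along its y (the way the fins run), 25 mm high. The outer fins stand flush with the 36 mm wide base and can be pinched across x. This point: its centre, 12.5 mm above its underside.
- strip_center (a point): Long cream-white terminal strip: 20 mm along its x, 60 mm along its y; its solid body is 12 mm high, with a row of small screw collars up to 16 mm that cannot be gripped. Pinch the body across x. This point: 8 mm above its underside, mid-length.
- relay_center (a point): Small plain blue block (a relay): 13 mm along its x (12 mm between the fingers), 28 mm along its y, 16 mm high. This point: its centre, 8 mm above its underside.
- cap_small_center (a point): Look-alike, not wanted: the smaller upright cylinder (capacitor), diameter 22 mm, height 30 mm. This point: its centre, 15 mm above its foot.
- plug_center (a point): Look-alike, not wanted: short white connector housing with a row of dark square openings on one long side, 20 mm along its x, 36 mm along its y, 11 mm high. This point: its centre, 5.5 mm above its underside.
- nest_round_floor (a point): The round recess, 46 mm in diameter (for the larger capacitor). In one of four fixed grey pads, 90 mm square, two by two in a flat aluminium tray 198 mm square; which quarter varies. Pad top 13 mm, tray rim 12 mm above the desk; recess 4 mm deep, its pale floor 9 mm above the desk. Point: middle of the recess floor, z up, x and y along the pad sides.
- nest_wide_floor (a point): The large wide rectangular recess, 52 mm along its x, 66 mm along its y (for the heat sink). In one of four fixed grey pads, 90 mm square, two by two in a flat aluminium tray 198 mm square; which quarter varies. Pad top 13 mm, tray rim 12 mm above the desk; recess 4 mm deep, its pale floor 9 mm above the desk. Point: middle of the recess floor, z up, x and y along the pad sides.
- nest_long_floor (a point): The long narrow recess, 36 mm along its x, 76 mm along its y (for the terminal strip). In one of four fixed grey pads, 90 mm square, two by two in a flat aluminium tray 198 mm square; which quarter varies. Pad top 13 mm, tray rim 12 mm above the desk; recess 4 mm deep, its pale floor 9 mm above the desk. Point: middle of the recess floor, z up, x and y along the pad sides.
- nest_small_floor (a point): The small rectangular recess, 27 mm along its x, 44 mm along its y (for the relay). In one of four fixed grey pads, 90 mm square, two by two in a flat aluminium tray 198 mm square; which quarter varies. Pad top 13 mm, tray rim 12 mm above the desk; recess 4 mm deep, its pale floor 9 mm above the desk. Point: middle of the recess floor, z up, x and y along the pad sides.
There are look-alikes about, which are no part of the job. Leave any purple look-alike of the part that bears heat_sink_center alone.

How it is judged:
At the end, for the whole second after the job is handed in: The four parts rest released on the floor of their own recess, upright (within 0.12 rad), centres within 14 mm of the recess middle sideways and at most 2 mm above seated height; the smaller capacitor and the connector housing are within 20 mm of where they stood (horizontal distance between cap_large_center and nest_round_floor below 0.014 m and z of cap_large_center in the frame of nest_round_floor between 0.019 and 0.025 m and angle between each of cap_large_center, heat_sink_center, strip_center, relay_center's own z axis and vertical below 0.12 rad and linear speed of each of cap_large, heat_sink, strip, relay below 0.02 m/s and horizontal distance between heat_sink_center and nest_wide_floor below 0.014 m and z of heat_sink_center in the frame of nest_wide_floor between 0.0085 and 0.0145 m and horizontal distance between strip_center and nest_long_floor below 0.014 m and z of strip_center in the frame of nest_long_floor between 0.004 and 0.01 m and horizontal distance between relay_center and nest_small_floor below 0.014 m and z of relay_center in the frame of nest_small_floor between 0.004 and 0.01 m and distance of each of cap_small_center, plug_center from where it was at the start of the episode below 0.02 m); the robot touches nothing.
It fails at once if the smaller capacitor is pushed or carried away (more than 20 mm) (distance of cap_small_center from where it was at the start of the episode above 0.02 m).
It fails at once if the connector housing is pushed or carried away (more than 20 mm) (distance of plug_center from where it was at the start of the episode above 0.02 m).
It also fails if it takes over 104 s, if anything falls off the work surface, if the arm or the gripper's body presses on something with over 40 N, if the wrist force passes 120 N, or if a joint passes its speed limit or range.

## Robot

A 6-joint arm with a two-finger parallel gripper is mounted at the origin on a cart in front of the work surface, level with it; the furniture and walls round the work are solid. World frame = base frame: x ahead of the robot, y to its left, z up, the work surface at z = 0. Lengths are in m, angles in rad, forces in N, time in s.
With the tool pointing down it reaches from about 0.275 to 0.725 m from the base axis. Payload 5.6 kg.
Tool frame: the origin (TCP) lies on the front face of the gripper's body, between the roots of the fingers; the fingertips stand 73 mm ahead of it and the grasp point (between the pads) lies 54 mm ahead of it; z points along the fingers, y is the line along which they close (so a half turn about z gives the same grasp; the last joint's range is limited). The gripper opens to 85 mm and grips with 20 to 120 N. Pads are 22 mm wide; open, the fingers measure 114 mm over their backs; the gripper's body (76 mm by 85 mm) begins 54 mm behind the grasp point. The pads swing forward as they close: fully open they stand 13 mm farther back than shut.
Start: joints at [1.62, 0.255, 0.108, 0, -1.424, -0.285], TCP at [0.128, 0.535, 0.304] pointing down, gripper open.
Joint ranges: [-2.95, 2.95], [-1.21, 1.97], [-1.09, 1.5], [-2.87, 1.71], [-2.94, -0.07], [-3.05, 3.05]. Speed limits (rad/s): [2.57, 2.57, 3.14, 3.14, 3.14, 3.14].

## Interface

Orientations are given as a unit quaternion [x, y, z, w].
In Python, from bench import monitor, snapshot, calibration, bot, find_in, regions_of, pinpoint gives the robot as it stands. The module is installed in compiled form; this text tells all that it offers.
- The arm moves only by the shell command python3 -m jog 'ROWS' [OPENING] [FORCE]. ROWS is JSON, a list of rows, each a list of 4 numbers: the shift along the tool's x, y, z in m, then the turn about the tool's z in degrees. A call has 1 to 20 rows; each row shifts and turns the commanded pose from where the row before left it, along the tool's axes as they then stand; what a row does not reach is not made up. A row lasts 1/8 s, in which the tool goes at most 62.5 mm and 10.7 degrees, less where a joint would pass 70% of its speed; a pose out of reach is approached as far as the arm can. A call with a gripper value outside its range is refused whole. OPENING is the finger opening in m, from 0 to 0.0854, set as the call begins (- or left out, the last holds). The fingers move at their own pace and stop on an object; FORCE is the grip in N (left out, the last holds). Time passes only in rows, so rows that do not move let the fingers close. It gives the time, the measured TCP pose, the force, the opening and the grip force at its end, in the units of the state.
- monitor.read_state(): the state, without advancing time (a new reading comes with each control period).
- snapshot(name): name is "scene" or "top" or "wrist"; returns the picture (384x512x3 uint8, red, green, blue); there is no depth.
- calibration(name): a dict with "fx", "fy", "cx", "cy" (pixels), "k1" (the pictures are not rectified: a ray, as slopes to the right and down, at radius r is drawn at 1 + k1 r^2 times it, then the intrinsics apply), "position" and "orientation" of the camera in the world. Camera axes: x right, y up, looking along -z (the intrinsics and any distortion apply to the point x, -y, -z); pixel columns grow to the right and rows downward; lengths in m; the calibration is good to about 2 mm. A picture is of the moment at which its call begins: read the wrist's pose just before it. calibration takes no time and is no camera call; for the wrist camera it gives the pose at the moment of the call.
- bot.hand_in(): hands the job in; it is judged then, once.
Trained networks look in the newest picture that a camera, given by its name, has taken for a name from the list of things; names that differ only in an ending like _2 or _b are one class to them, and where a whole thing is asked for, a point or a joint stands for the part that bears it (a point fixed in the world has none). Each returns a list of dicts, best first, with "p" (0 to 1); they miss things now and then, are a little off and sometimes report something else, mostly with a low value. They report only what shows in the picture. A call takes as long as a camera call. They do not tell look-alikes from the thing itself.
- find_in(camera, label): "rect" ([centre column, centre row, width, height] as shares, 0 to 1, of the picture: columns of its width, rows of its height, round what is visible of it).
- regions_of(camera, label): "mask" (384x512 bool, what is visible of it) and "rect" ([centre column, centre row, width, height] as shares, 0 to 1, of the picture: columns of its width, rows of its height, round what is visible of it).
- pinpoint(camera, label): "xy" ([column, row] as shares, 0 to 1, of the picture: columns of its width, rows of its height: a listed point, or the origin of a listed thing).
The state is a dict: "t": time; "joint_pos": joint angles; "qd": joint speeds; "effort": joint torques, N m; "ee_pos": TCP position; "orientation": TCP orientation; "ft_force": force on the tool from outside, world axes, zero at the start; "ft_torque": the same for the moment, N m; "opening": finger opening in m; "grip_force": force on a finger pad.
Only numpy, scipy, OpenCV 4.12 (cv2) and the standard library are available. Lean on these libraries where they do the work, as an engineer would, in place of code of your own. Each camera call takes 0.05 s, during which the arm holds its last target. There are 200 camera calls.

## Working session

There is one attempt and no reset: what is moved stays moved. The work goes in short steps, Python scripts to look and compute and a shell command to move; the robot and the scene stay as the last step left them, time stands still between calls to the robot, and variables do not carry over. Pictures are saved under pics/ and viewed, at most 15 in all, crops included, and the job is handed in when it is done.

```bash
mkdir -p pics
cat > h.py <<'E'
import numpy as np, cv2
from scipy.spatial.transform import Rotation as R
from bench import monitor, snapshot, calibration, bot, find_in, regions_of, pinpoint
def px2w(c,u,v,z):
    # u,v pixels -> world at height z
    d=np.array([(u-c["cx"])/c["fx"],(v-c["cy"])/c["fy"]]); s=d.copy()
    for _ in range(20): s=d/(1+c["k1"]*(s@s))
    r=R.from_quat(c["orientation"]).as_matrix()@np.array([s[0],-s[1],-1.])
    p=np.array(c["position"]); return p+r*(z-p[2])/r[2]
def w2px(c,P):
    q=R.from_quat(c["orientation"]).as_matrix().T@(np.array(P)-c["position"])
    s=np.array([q[0],-q[1]])/-q[2]; s=s*(1+c["k1"]*(s@s))
    return s*[c["fx"],c["fy"]]+[c["cx"],c["cy"]]
E
python3 - <<'E'
from h import *
np.set_printoptions(precision=4,suppress=True)
im=snapshot("top"); cv2.imwrite("pics/top.png",im[:,:,::-1]); c=calibration("top"); print(c)
Z=dict(cap_large_center=.023,heat_sink_center=.0125,strip_center=.008,relay_center=.008,cap_small_center=.015,plug_center=.0055,nest_round_floor=.009,nest_wide_floor=.009,nest_long_floor=.009,nest_small_floor=.009)
for n,z in Z.items():
    for r in pinpoint("top",n)[:3]:
        u,v=r["xy"][0]*512,r["xy"][1]*384
        print(n,round(r["p"],2),np.array([u,v]).round(1),px2w(c,u,v,z)[:2])
s=monitor.read_state();print(s)
im=snapshot("scene"); cv2.imwrite("pics/scene.png",im[:,:,::-1])
E
```

```text
{'fx': 469.80245846248, 'fy': 469.80245846248, 'cx': 255.27055160868926, 'cy': 200.3438966702968, 'k1': -0.015796549746847355, 'position': array([ 0.2796, -0.0825,  1.4431]), 'orientation': array([-0.0685,  0.0697,  0.7098, -0.6975])}
cap_large_center 0.56 [353.3 205.7] [ 0.5391 -0.3887]
cap_large_center 0.17 [320.7 220.5] [ 0.495  -0.2864]
heat_sink_center 0.64 [317.6 185. ] [ 0.6088 -0.2831]
heat_sink_center 0.55 [250.1 172.4] [ 0.653  -0.0728]
heat_sink_center 0.47 [351.4 239.2] [ 0.4371 -0.3791]
strip_center 0.66 [316.8 220.9] [ 0.4961 -0.2764]
relay_center 0.53 [272.8 200.3] [ 0.5634 -0.1421]
cap_small_center 0.6 [275.6 171.9] [ 0.6526 -0.1529]
cap_small_center 0.34 [277.5 204.3] [ 0.5492 -0.156 ]
plug_center 0.59 [278.8 243.9] [ 0.4274 -0.1572]
nest_round_floor 0.84 [182.2 192.9] [0.5918 0.1402]
nest_wide_floor 0.96 [181.2 219.5] [0.5077 0.1423]
nest_long_floor 0.69 [155.4 185.3] [0.6175 0.2247]
nest_small_floor 0.76 [150.5 220.3] [0.5068 0.2372]
{'t': 0.55, 'joint_pos': array([ 1.6196,  0.2551,  0.1082, -0.    , -1.4239, -0.2846]), 'qd': array([-0.0013, -0.0015,  0.0001, -0.0014, -0.0004,  0.0012]), 'effort': array([  0.0023, -38.6122,  23.7941,   5.365 ,  -0.0008,   0.    ]), 'ee_pos': array([0.1285, 0.5348, 0.3039]), 'orientation': array([ 0.9931, -0.1176, -0.    ,  0.    ]), 'ft_force': array([ 0.0382,  0.6012, -1.03  ]), 'ft_torque': array([0.0033, 0.0476, 0.0286]), 'grip_force': 0.0, 'opening': 0.08484824808388598}
```

View pics/top.png

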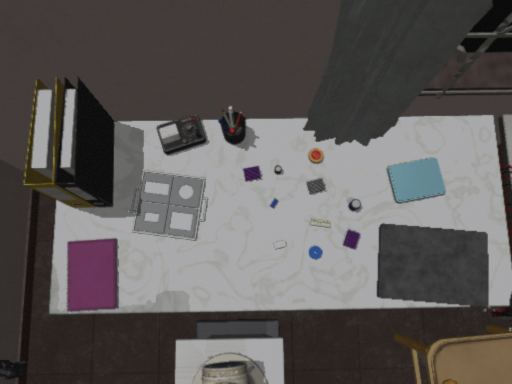

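View pics/scene.png

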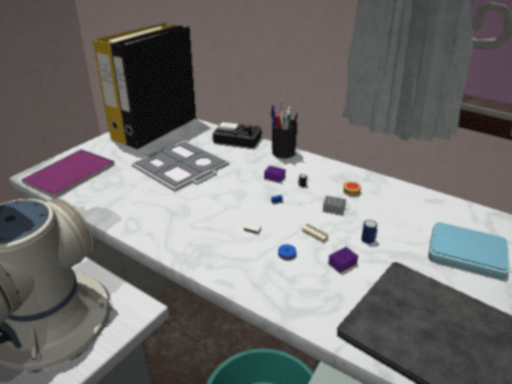

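Candidates for the heat sink: (316,186) is grey, (252,173) and (351,239) are purple. The grey one fits, since the purple ones are to be left alone. For the capacitor, (355,205) is larger than (278,170). I'll confirm both in a crop and measure orientations.

Run:
```python
from h import *
np.set_printoptions(precision=4,suppress=True)
im=snapshot("top"); c=calibration("top")
a=cv2.resize(im[140:260,230:370],None,fx=5.5,fy=4.9,interpolation=cv2.INTER_CUBIC)
a=cv2.resize(im[150:260,230:370],(770,605-5),interpolation=cv2.INTER_CUBIC)
cv2.imwrite("pics/crop.png",a[:,:,::-1])
b=cv2.resize(im[165:245,125:215],(675,600),interpolation=cv2.INTER_CUBIC); cv2.imwrite("pics/tray.png",b[:,:,::-1])
Z=dict(cap_large_center=.046,heat_sink_center=.025,strip_center=.012,relay_center=.016,cap_small_center=.03,plug_center=.011)
for n,z in Z.items():
    for r in regions_of("top",n)[:3]:
        m=r["mask"].astype(np.uint8); ys,xs=np.nonzero(m)
        P=np.array([px2w(c,x,y,z*.6)[:2] for x,y in zip(xs,ys)],np.float32)
        (cen,wh,ang)=cv2.minAreaRect(P)
        print(n,round(r["p"],2),len(xs),xs.mean().round(1),ys.mean().round(1),im[ys,xs].mean(0).round(),np.array(cen),np.array(wh),round(ang,1))
```

```text
cap_large_center 0.45 118 354.8 204.8 [ 95.  97. 102.] [ 0.542  -0.3917] [0.0338 0.0352] 86.8
heat_sink_center 0.76 214 315.8 185.6 [78. 78. 78.] [ 0.6071 -0.2772] [0.0408 0.0536] 13.3
heat_sink_center 0.61 223 252.2 173.1 [68. 46. 80.] [ 0.6503 -0.0791] [0.0442 0.0531] 8.1
heat_sink_center 0.28 836 185.9 191.8 [122. 124. 124.] [0.5948 0.1274] [0.092  0.0923] 80.4
relay_center 0.48 30 273.7 202.5 [ 46.  69. 120.] [ 0.5564 -0.145 ] [0.0111 0.0255] 62.5
relay_center 0.16 71 278.2 169.7 [101. 100.  99.] [ 0.6618 -0.1609] [0.0252 0.0294] 88.5
cap_small_center 0.54 68 278.0 169.8 [99. 99. 98.] [ 0.6595 -0.1604] [0.0251 0.0292] 88.5
cap_small_center 0.22 831 156.3 188.1 [129. 130. 131.] [0.6072 0.2199] [0.092  0.0906] 82.2
plug_center 0.5 112 279.5 244.5 [159. 159. 159.] [ 0.4255 -0.1592] [0.0399 0.0276] 89.0
```

View pics/crop.png

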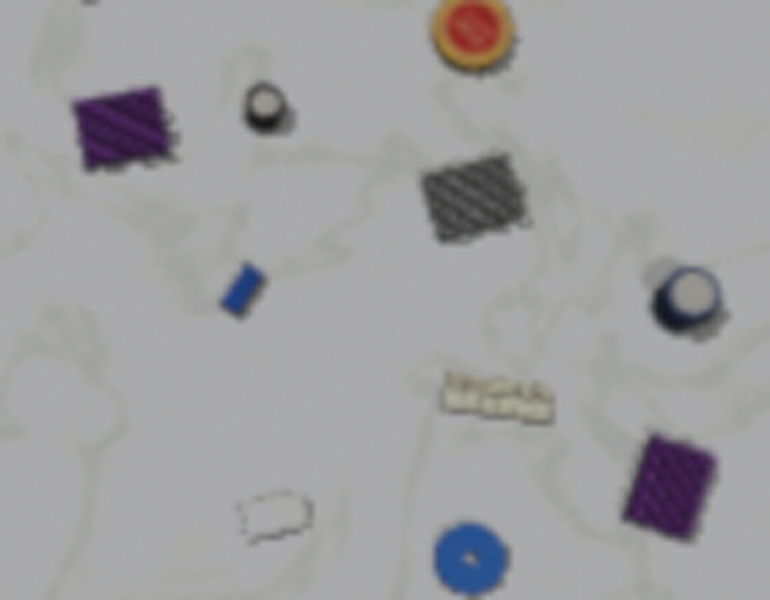

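View pics/tray.png

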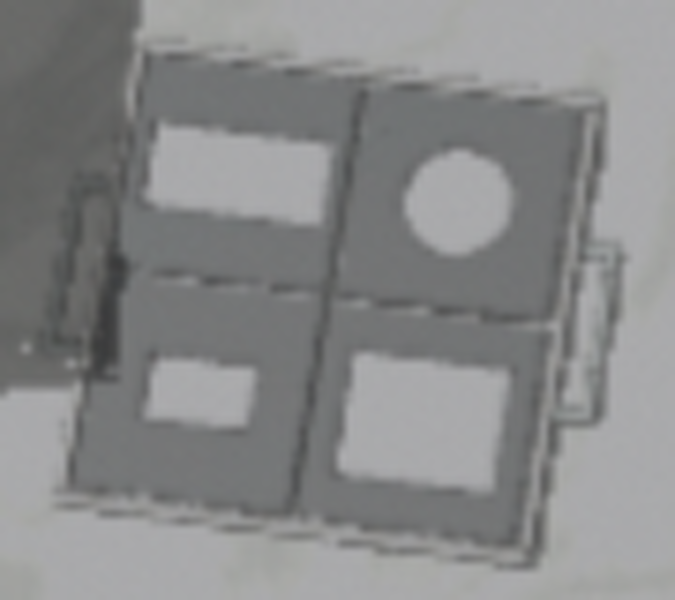

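The crop confirms the parts: grey heat sink at crop (475,197), cream strip at (497,397), blue relay at (243,290), large capacitor at (690,300). The tray recesses are long top-left, round top-right, small bottom-left and wide bottom-right. Next I'll measure the recesses and the strip by colour.

```bash
cat >> h.py <<'E'
def wrap(a,p=360.): return (a+p/2)%p-p/2
def now():
    s=monitor.read_state(); M=R.from_quat(s["orientation"]).as_matrix()
    return s,np.array(s["ee_pos"]),np.degrees(np.arctan2(M[1,0],M[0,0]))
def plan(x,y,z,close=None,n=8,yaw=None):
    """close: world angle (deg) of the closing line; prints ONE row to repeat n times"""
    s,p,w=now()
    if yaw is None:
        yaw=w if close is None else w+wrap(close+90-w,180)
    th=-(yaw-w)                        # turn about tool z (down)
    d=np.array([x,y])-p[:2]
    S=sum(np.exp(1j*np.radians(w-k*th/n)) for k in range(n))  # tool x dirs; local (a,b): world=(a-1j*b)*e^{iw}
    q=complex(*d)/S
    print("row x%d:"%n,[round(q.real,4),round(-q.imag,4),round((p[2]-z)/n,4),round(th/n,2)]," yaw %.1f->%.1f"%(w,yaw))
E
python3 - <<'E'
from h import *
np.set_printoptions(precision=4,suppress=True)
im=snapshot("top"); c=calibration("top")
def quad(m,z,tag):
    n,l,st,ce=cv2.connectedComponentsWithStats(m.astype(np.uint8))
    for i in range(1,n):
        if 25<st[i,4]<700:
            ys,xs=np.nonzero(l==i)
            P=np.array([px2w(c,x,y,z)[:2] for x,y in zip(xs,ys)],np.float32)
            cen,wh,a=cv2.minAreaRect(P)
            print(tag,st[i,4],ce[i].round(1),P.mean(0),np.array(wh),round(a,1))
h=im.astype(int); m=np.zeros(im.shape[:2],bool); m[170:235,140:200]=h[170:235,140:200].min(2)>148
quad(m,.011,"nest")
m=np.zeros(im.shape[:2],bool); s=h[210:235,300:340]; m[210:235,300:340]=(s[...,0]-s[...,2])>14
quad(m,.01,"strip")
m=np.zeros(im.shape[:2],bool); s=h[195:210,265:285]; m[195:210,265:285]=(s[...,2]-s[...,0])>25
quad(m,.012,"relay")
print(calibration("wrist")); plan(.49,-.285,.28,close=80,n=16)
E
```

```text
nest 239 [179.7 172.3] [0.6577 0.1486] [0.1706 0.0227] 89.0
nest 240 [156.5 187.8] [0.6089 0.2206] [0.0726 0.0328] 81.7
nest 147 [185.7 191.6] [0.5953 0.1289] [0.0403 0.0416] 26.5
nest 103 [151.3 216.9] [0.5171 0.2346] [0.0404 0.0239] 81.9
nest 324 [180.9 220.8] [0.5033 0.1427] [0.063  0.0489] 81.8
strip 96 [320.4 222.2] [ 0.4915 -0.2872] [0.0539 0.0175] 79.4
relay 35 [273.5 202.5] [ 0.5555 -0.1441] [0.0121 0.0271] 55.5
{'fx': 330.2681507865214, 'fy': 330.2681507865214, 'cx': 253.5530636148885, 'cy': 195.00952415822027, 'k1': -0.05736331680972158, 'position': array([0.1932, 0.5182, 0.3734]), 'orientation': array([ 0.0817, -0.1035,  0.7785, -0.6136])}
row x16: [np.float64(0.0327), np.float64(0.0455), np.float64(0.0015), np.float64(-0.22)]  yaw -13.5->-10.0
```

```bash
python3 -c "
from h import *
plan(.4915,-.2872,.22,n=16,yaw=-100.6)"
```

```text
row x16: [np.float64(0.0606), np.float64(0.0127), np.float64(0.0052), np.float64(5.44)]  yaw -13.5->-100.6
```

```bash
python3 -m jog '[[0,0,0,9.68],[0,0,0,9.68],[0,0,0,9.68],[0,0,0,9.68],[0,0,0,9.68],[0,0,0,9.68],[0,0,0,9.68],[0,0,0,9.68],[0,0,0,9.68]]' 0.05 60; python3 -c "
from h import *
plan(.4915,-.2872,.22,n=16,yaw=-100.6)"
```

```text
t: 2.12
ee_pos: [0.1285, 0.5348, 0.3039]
orientation: [-0.636, 0.771, -0.0, 0.0]
ft_force: [0.5, 0.3, -0.3]
opening: 0.0498
grip_force: 0.0
row x16: [np.float64(0.0462), np.float64(-0.0319), np.float64(0.0052), np.float64(-0.02)]  yaw -101.0->-100.6
```

```bash
python3 -m jog '[[0.0462,-0.0319,0.005,0],[0.0462,-0.0319,0.005,0],[0.0462,-0.0319,0.005,0],[0.0462,-0.0319,0.005,0],[0.0462,-0.0319,0.005,0],[0.0462,-0.0319,0.005,0],[0.0462,-0.0319,0.005,0],[0.0462,-0.0319,0.005,0],[0.0462,-0.0319,0.005,0],[0.0462,-0.0319,0.005,0],[0.0462,-0.0319,0.005,0],[0.0462,-0.0319,0.005,0],[0.0462,-0.0319,0.005,0],[0.0462,-0.0319,0.005,0],[0.0462,-0.0319,0.005,0],[0.0462,-0.0319,0.005,0],[0,0,0,0],[0,0,0,0]]'
cat >> h.py <<'E'
LIM=dict(strip=("strip_center",.012,.008),heat=("heat_sink_center",.022,.0125),relay=("relay_center",.015,.008),cap=("cap_large_center",.023,.023))
def look(key,tag,zoff=0.):
    lab,zt,zc=LIM[key]
    c=calibration("wrist"); im=snapshot("wrist"); o=im[:,:,::-1].copy()
    for r in pinpoint("wrist",lab)[:2]:
        u,v=r["xy"][0]*512,r["xy"][1]*384
        print("pin",round(r["p"],2),round(u),round(v),px2w(c,u,v,zc+zoff)[:2].round(4)); cv2.circle(o,(int(u),int(v)),4,(0,0,255),1)
    for r in regions_of("wrist",lab)[:2]:
        ys,xs=np.nonzero(r["mask"]); P=np.array([px2w(c,x,y,zt+zoff)[:2] for x,y in zip(xs,ys)],np.float32)
        cen,wh,a=cv2.minAreaRect(P); print("reg",round(r["p"],2),len(xs),np.round(cen,4),np.round(wh,4),round(a,1))
        k,_=cv2.findContours(r["mask"].astype(np.uint8),0,1); cv2.drawContours(o,k,-1,(0,255,0),1)
    cv2.imwrite("pics/%s.png"%tag,o)
E
python3 -c "
from h import *
look('strip','w_strip'); print(now()[1:])"
```

```text
t: 4.38
ee_pos: [0.4935, -0.2859, 0.2236]
orientation: [-0.638, 0.77, 0.0, -0.0]
ft_force: [0.6, -0.7, 0.1]
opening: 0.0502
grip_force: 0.0
pin 0.58 258 187 [ 0.4905 -0.2824]
(array([ 0.49365793, -0.28498912,  0.22457279]), np.float64(-100.55678023308721))
```

View pics/w_strip.png

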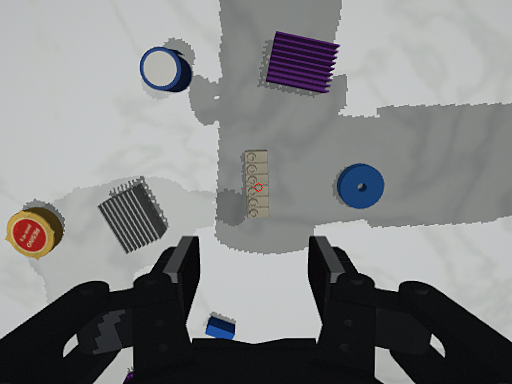

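The wrist picture shows the strip upright at (257,184), spanning columns 245–269 and rows 150–217. The heat sink is at (133,214), the large capacitor at (164,69) and the relay at (221,327).

```bash
python3 -c "
from h import *
c=calibration('wrist')
P=np.array([px2w(c,u,v,.012)[:2] for u,v in [(245,150),(268,150),(269,217),(248,217)]]);print(P.round(4),P.mean(0))
d=P[0]+P[1]-P[2]-P[3];print(np.degrees(np.arctan2(d[1],d[0])))
x,y=P.mean(0); plan(x,y,.085,yaw=-100.6,n=8)
H=np.array([px2w(c,u,v,.025)[:2] for u,v in [(98,206),(140,178),(168,234),(128,252)]]);print(H.round(4),H.mean(0))
print(px2w(c,161,67,.046)[:2])
"
```

```text
[[ 0.4962 -0.3165]
 [ 0.4769 -0.3129]
 [ 0.4864 -0.2533]
 [ 0.505  -0.2568]] [ 0.49110113 -0.28488625]
-98.71615398386396
row x8: [np.float64(0.0), np.float64(0.0003), np.float64(0.0174), np.float64(0.01)]  yaw -100.6->-100.6
[[ 0.6296 -0.2944]
 [ 0.5866 -0.3114]
 [ 0.5759 -0.2584]
 [ 0.6159 -0.2481]] [ 0.60198812 -0.27807061]
[ 0.54212947 -0.39017035]
```

```bash
python3 -m jog '[[0,0.0005,0.018,-0.1],[0,0.0005,0.018,-0.1],[0,0.0005,0.018,-0.1],[0,0.0005,0.018,-0.1],[0,0.0005,0.018,-0.1],[0,0,0.018,0],[0,0,0.018,0],[0,0,0,0]]' 0.036 60; python3 -m jog '[[0,0,0.004,0],[0,0,0.003,0],[0,0,0,0]]';python3 -m jog '[[0,0,0.004,0],[0,0,0.003,0],[0,0,0,0]]'
```

```text
t: 5.52
ee_pos: [0.4906, -0.2844, 0.0974]
orientation: [-0.642, 0.766, 0.001, -0.001]
ft_force: [0.7, -0.1, -0.2]
opening: 0.036
grip_force: 0.0
t: 5.9
ee_pos: [0.4913, -0.2854, 0.0911]
orientation: [-0.642, 0.767, -0.0, 0.0]
ft_force: [-0.4, -0.5, 0.5]
opening: 0.0361
grip_force: 0.0
t: 6.28
ee_pos: [0.4911, -0.2854, 0.0835]
orientation: [-0.642, 0.767, 0.0, -0.0]
ft_force: [0.8, -0.7, 0.6]
opening: 0.0364
grip_force: 0.0
```

```bash
python3 -m jog '[[0,0,0.003,0],[0,0,0.003,0],[0,0,0,0]]'; python3 -m jog '[[0,0,0,0],[0,0,0,0],[0,0,0,0],[0,0,0,0],[0,0,0,0]]' 0.012 40; python3 -m jog '[[0,0,-0.01,0],[0,0,-0.03,0],[0,0,-0.03,0],[0,0,-0.03,0],[0,0,0,0]]'; python3 -c "
from h import *
plan(.6089,.2206,.17,yaw=-98.3,n=16)
c=calibration('wrist');im=snapshot('wrist');cv2.imwrite('pics/w2.png',im[:,:,::-1])"
```

```text
t: 6.65
ee_pos: [0.4911, -0.2854, 0.0775]
orientation: [-0.642, 0.767, 0.0, -0.0]
ft_force: [0.5, 0.1, 0.6]
opening: 0.0361
grip_force: 0.0
t: 7.28
ee_pos: [0.4914, -0.2855, 0.0781]
orientation: [-0.642, 0.767, -0.0, 0.0]
ft_force: [0.8, 0.9, 1.9]
opening: 0.0186
grip_force: 40.3
t: 7.9
ee_pos: [0.4925, -0.286, 0.1811]
orientation: [-0.642, 0.767, -0.003, 0.001]
ft_force: [-0.1, -0.0, -0.6]
opening: 0.0182
grip_force: 40.0
row x16: [np.float64(-0.0324), np.float64(-0.0021), np.float64(0.0007), np.float64(-0.11)]  yaw -100.1->-98.3
```

View pics/w2.png

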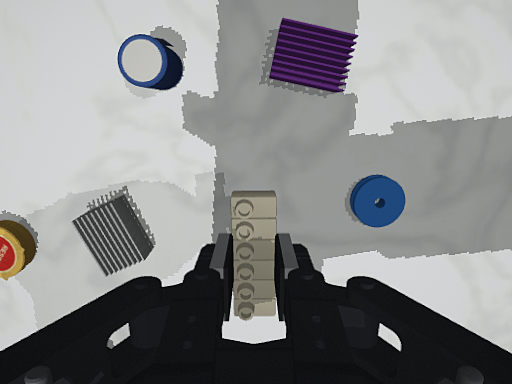

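```bash
python3 -m jog '[[-0.043,-0.0028,0,-0.15],[-0.043,-0.0028,0,-0.15],[-0.043,-0.0028,0,-0.15],[-0.043,-0.0028,0,-0.15],[-0.043,-0.0028,0,-0.15],[-0.043,-0.0028,0,-0.15],[-0.043,-0.0028,0,-0.15],[-0.043,-0.0028,0,-0.15],[-0.043,-0.0028,0,-0.15],[-0.043,-0.0028,0,-0.15],[-0.043,-0.0028,0,-0.15],[-0.043,-0.0028,0,-0.15],[0,0,0,0],[0,0,0,0]]'; python3 -c "
from h import *
plan(.6089,.2206,.10,yaw=-98.3,n=5)
c=calibration('wrist');im=snapshot('wrist');cv2.imwrite('pics/w3.png',im[:,:,::-1])
for n in 'nest_round_floor nest_wide_floor nest_long_floor nest_small_floor'.split():
  for r in pinpoint('wrist',n)[:2]:
    u,v=r['xy'][0]*512,r['xy'][1]*384;print(n,round(r['p'],2),round(u),round(v),px2w(c,u,v,.009)[:2].round(4))
"
```

```text
t: 9.7
ee_pos: [0.6073, 0.218, 0.1768]
orientation: [-0.654, 0.757, 0.0, -0.001]
ft_force: [-0.4, -1.8, -0.2]
opening: 0.0187
grip_force: 40.0
row x5: [np.float64(-0.0006), np.float64(-0.0002), np.float64(0.0154), np.float64(-0.0)]  yaw -98.3->-98.3
nest_round_floor 0.98 251 73 [0.5962 0.1297]
nest_wide_floor 0.69 385 73 [0.5053 0.1422]
nest_wide_floor 0.21 252 205 [0.6094 0.2225]
nest_long_floor 0.98 252 207 [0.6096 0.2238]
nest_small_floor 0.89 378 204 [0.515  0.2355]
```

View pics/w3.png

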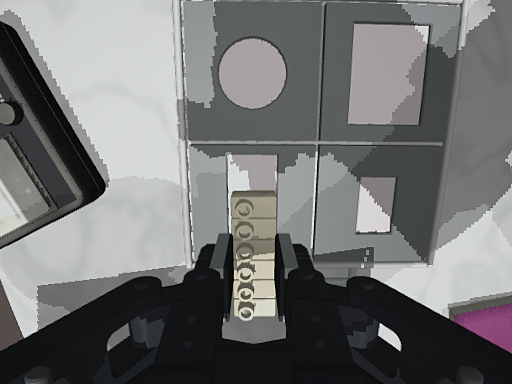

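Wrist and top estimates of the recesses agree to about 2 mm. The long recess lies under the strip, with its visible end at (252,172). Lowering.

```bash
python3 -m jog '[[-0.0008,-0.0002,0.02,0],[-0.0008,-0.0002,0.02,0],[-0.0008,-0.0002,0.02,0],[-0.0008,0,0.015,0],[0,0,0.007,0],[0,0,0,0]]';  python3 -m jog '[[0,0,0.003,0],[0,0,0.003,0],[0,0,0,0]]'
```

```text
t: 10.7
ee_pos: [0.6089, 0.2212, 0.0958]
orientation: [-0.654, 0.757, -0.0, -0.0]
ft_force: [0.2, -0.4, -0.6]
opening: 0.0185
grip_force: 40.0
t: 11.08
ee_pos: [0.6089, 0.2214, 0.0898]
orientation: [-0.654, 0.757, 0.0, -0.0]
ft_force: [0.0, -0.3, -0.1]
opening: 0.0187
grip_force: 40.0
```

```bash
python3 -m jog '[[0,0,0.002,0],[0,0,0.001,0],[0,0,0,0]]';  python3 -m jog '[[0,0,0,0],[0,0,0,0],[0,0,0,0]]' 0.034;  python3 -m jog '[[0,0,-0.01,0],[0,0,-0.02,0],[0,0,-0.03,0],[0,0,-0.03,0],[0,0,-0.01,0],[0,0,0,0]]'; python3 -c "
from h import *
plan(.602,-.278,.187,yaw=-76.7,n=14)
look('strip','w4',.009)"
```

```text
t: 11.45
ee_pos: [0.6089, 0.2214, 0.0871]
orientation: [-0.654, 0.757, -0.0, 0.0]
ft_force: [-0.3, 1.5, 2.4]
opening: 0.0182
grip_force: 40.3
t: 11.82
ee_pos: [0.6089, 0.2214, 0.0868]
orientation: [-0.654, 0.757, 0.0, -0.0]
ft_force: [0.7, 0.2, -0.3]
opening: 0.0343
grip_force: 0.0
t: 12.58
ee_pos: [0.609, 0.2215, 0.1875]
orientation: [-0.654, 0.757, 0.0, 0.001]
ft_force: [-0.7, 0.3, -0.5]
opening: 0.0338
grip_force: 0.0
row x14: [np.float64(0.0359), np.float64(0.0016), np.float64(0.0), np.float64(-1.55)]  yaw -98.3->-76.7
pin 0.56 259 199 [0.6063 0.2233]
reg 0.87 2100 [0.6096 0.2205] [0.0608 0.0197] 82.3
```

View pics/w4.png

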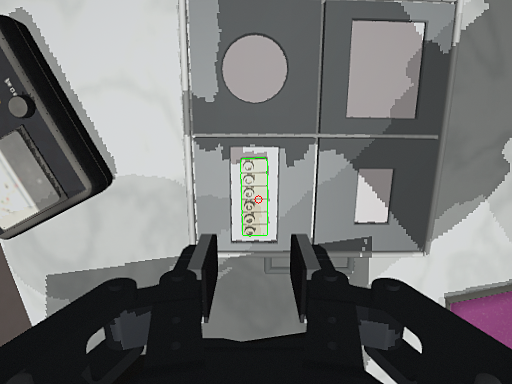

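Strip sits flat in the long recess, outlined around (254,197). Next the heat sink.

```bash
python3 -m jog '[[0.0359,0.0016,0,-1.55],[0.0359,0.0016,0,-1.55],[0.0359,0.0016,0,-1.55],[0.0359,0.0016,0,-1.55],[0.0359,0.0016,0,-1.55],[0.0359,0.0016,0,-1.55],[0.0359,0.0016,0,-1.55],[0.0359,0.0016,0,-1.55],[0.0359,0.0016,0,-1.55],[0.0359,0.0016,0,-1.55],[0.0359,0.0016,0,-1.55],[0.0359,0.0016,0,-1.55],[0.0359,0.0016,0,-1.55],[0.0359,0.0016,0,-1.55],[0,0,-0.01,0],[0,0,0,0]]' 0.055 ; python3 -c "
from h import *
look('heat','w5'); print(now()[1:])"
```

```text
t: 14.72
ee_pos: [0.602, -0.2785, 0.197]
orientation: [0.784, -0.62, 0.0, -0.0]
ft_force: [-0.1, -0.4, -0.7]
opening: 0.0549
grip_force: 0.0
pin 0.76 244 195 [ 0.6095 -0.2749]
pin 0.75 491 122 [ 0.4363 -0.377 ]
reg 0.65 2885 [ 0.6075 -0.2781] [0.0366 0.0517] 13.3
reg 0.6 3674 [ 0.4437 -0.3768] [0.0438 0.0624] 68.9
(array([ 0.60182331, -0.27761263,  0.19667306]), np.float64(-76.57434613509898))
```

View pics/w5.png

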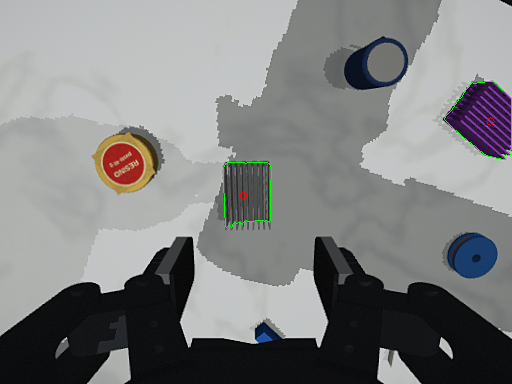

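```bash
python3 -m jog '[[0.0005,-0.002,0.02,0],[0.0005,-0.002,0.02,0],[0.0003,-0.0014,0.02,0],[0,0,0.02,0],[0,0,0.02,0],[0,0,0.01,0],[0,0,0.008,0],[0,0,0,0]]'; python3 -m jog '[[0,0,0,0],[0,0,0,0],[0,0,0,0],[0,0,0,0],[0,0,0,0]]' 0.025 40; python3 -m jog '[[0,0,-0.01,0],[0,0,-0.03,0],[0,0,-0.03,0],[0,0,-0.03,0],[0,0,0,0]]'; python3 -c "
from h import *
plan(.5045,.1425,.18,yaw=-98.3,n=11)"
```

```text
t: 15.88
ee_pos: [0.6074, -0.2785, 0.0787]
orientation: [0.785, -0.62, -0.0, 0.0]
ft_force: [0.5, 0.6, 0.3]
opening: 0.0551
grip_force: 0.0
t: 16.5
ee_pos: [0.608, -0.2789, 0.0799]
orientation: [0.785, -0.62, 0.001, -0.0]
ft_force: [-0.3, 1.2, 5.8]
opening: 0.0352
grip_force: 41.4
t: 17.12
ee_pos: [0.6085, -0.2792, 0.1821]
orientation: [0.785, -0.62, 0.003, -0.001]
ft_force: [-0.5, -0.2, -1.5]
opening: 0.0356
grip_force: 40.8
row x11: [np.float64(-0.0391), np.float64(0.0071), np.float64(0.0002), np.float64(1.97)]  yaw -76.6->-98.3
```

```bash
python3 -m jog '[[-0.0391,0.0071,0,1.97],[-0.0391,0.0071,0,1.97],[-0.0391,0.0071,0,1.97],[-0.0391,0.0071,0,1.97],[-0.0391,0.0071,0,1.97],[-0.0391,0.0071,0,1.97],[-0.0391,0.0071,0,1.97],[-0.0391,0.0071,0,1.97],[-0.0391,0.0071,0,1.97],[-0.0391,0.0071,0,1.97],[-0.0391,0.0071,0,1.97],[0,0,0,0],[0,0,0,0]]'; python3 -c "
from h import *
plan(.5045,.1425,.10,yaw=-98.3,n=5)
im=snapshot('wrist');cv2.imwrite('pics/w6.png',im[:,:,::-1])"
```

```text
t: 18.75
ee_pos: [0.5032, 0.143, 0.1781]
orientation: [-0.654, 0.756, 0.0, -0.001]
ft_force: [-0.0, -0.4, -1.4]
opening: 0.0355
grip_force: 40.8
row x5: [np.float64(0.0001), np.float64(-0.0003), np.float64(0.0156), np.float64(0.0)]  yaw -98.3->-98.3
```

View pics/w6.png

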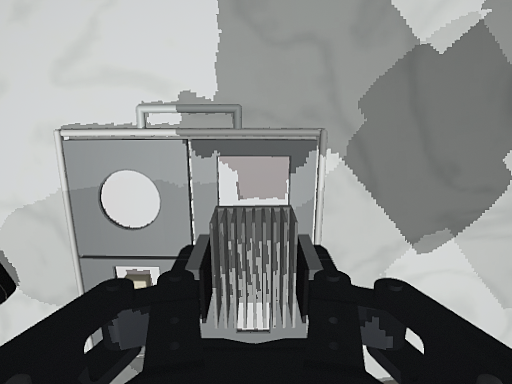

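Heat sink is held level and square over the wide recess, whose visible end is at (253,180). Lowering.

```bash
python3 -m jog '[[0.0002,-0.0005,0.02,0],[0.0002,-0.0005,0.02,0],[0,-0.0005,0.02,0],[0,0,0.017,0],[0,0,0.007,0],[0,0,0,0]]';  python3 -m jog '[[0,0,0.003,0],[0,0,0.002,0],[0,0,0,0]]'
```

```text
t: 19.55
ee_pos: [0.5051, 0.1421, 0.0947]
orientation: [-0.654, 0.757, 0.0, -0.0]
ft_force: [0.6, 0.4, -0.9]
opening: 0.0354
grip_force: 40.8
t: 19.92
ee_pos: [0.5051, 0.1427, 0.09]
orientation: [-0.654, 0.756, -0.0, 0.0]
ft_force: [-0.1, -0.5, -0.4]
opening: 0.0355
grip_force: 40.8
```

Next: relay at about (0.556,-0.144), yaw -34.5.

```bash
python3 -m jog '[[0,0,0.001,0],[0,0,0.001,0],[0,0,0,0]]';  python3 -m jog '[[0,0,0,0],[0,0,0,0],[0,0,0,0]]' 0.052;  python3 -m jog '[[0,0,-0.01,0],[0,0,-0.02,0],[0,0,-0.03,0],[0,0,-0.03,0],[0,0,-0.02,0],[0,0,0,0]]'; python3 -c "
from h import *
look('heat','w7',.009)
plan(.556,-.144,.197,yaw=-34.5,n=9)"
```

```text
t: 20.3
ee_pos: [0.5052, 0.1428, 0.0889]
orientation: [-0.654, 0.756, -0.0, 0.0]
ft_force: [-3.6, 0.5, 6.5]
opening: 0.0358
grip_force: 41.6
t: 20.68
ee_pos: [0.5051, 0.1427, 0.0878]
orientation: [-0.654, 0.756, -0.0, -0.0]
ft_force: [0.3, -0.4, 0.4]
opening: 0.0521
grip_force: 0.0
t: 21.42
ee_pos: [0.506, 0.1431, 0.2001]
orientation: [-0.654, 0.756, -0.001, 0.002]
ft_force: [-0.6, 0.2, -0.1]
opening: 0.0521
grip_force: 0.0
pin 0.76 252 198 [0.5089 0.146 ]
reg 0.62 3070 [0.506  0.1433] [0.053  0.0366] 81.7
row x9: [np.float64(0.0335), np.float64(0.0058), np.float64(0.0), np.float64(-7.09)]  yaw -98.3->-34.5
```

Heat sink is seated within 2 mm of the recess middle. On to the relay.

```bash
python3 -m jog '[[0.0335,0.0058,0,-7.09],[0.0335,0.0058,0,-7.09],[0.0335,0.0058,0,-7.09],[0.0335,0.0058,0,-7.09],[0.0335,0.0058,0,-7.09],[0.0335,0.0058,0,-7.09],[0.0335,0.0058,0,-7.09],[0.0335,0.0058,0,-7.09],[0.0335,0.0058,0,-7.09],[0,0,0,0],[0,0,0,0]]' 0.03 ; python3 -c "
from h import *
look('relay','w8'); print(now()[1:])"
```

```text
t: 22.95
ee_pos: [0.5562, -0.143, 0.1968]
orientation: [0.955, -0.297, -0.001, 0.0]
ft_force: [-0.9, 0.5, 0.6]
opening: 0.0295
grip_force: 0.0
pin 0.91 251 191 [ 0.5572 -0.1424]
reg 0.6 576 [ 0.5565 -0.1442] [0.0119 0.031 ] 55.8
(array([ 0.55635416, -0.14262608,  0.19782159]), np.float64(-34.473544081995286))
```

View pics/w8.png

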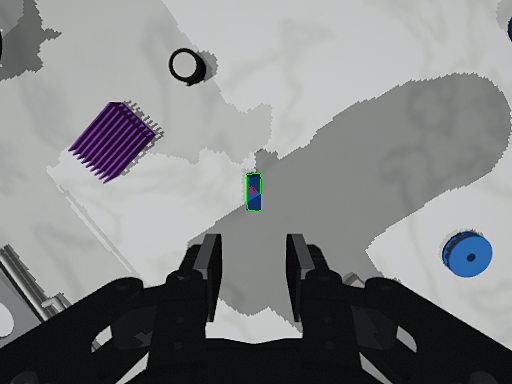

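Relay at (254,192), aligned with the fingers.

```bash
python3 -m jog '[[0.001,0.0008,0.02,0],[0,0,0.02,0],[0,0,0.02,0],[0,0,0.02,0],[0,0,0.02,0],[0,0,0.012,0],[0,0,0.0075,0],[0,0,0,0]]'; python3 -m jog '[[0,0,0,0],[0,0,0,0],[0,0,0,0],[0,0,0,0],[0,0,0,0]]' 0.005 30; python3 -m jog '[[0,0,-0.01,0],[0,0,-0.03,0],[0,0,-0.03,0],[0,0,-0.03,0],[0,0,0,0]]'; python3 -c "
from h import *
plan(.516,.235,.178,yaw=-98.3,n=10)"
```

```text
t: 24.1
ee_pos: [0.5571, -0.1444, 0.0783]
orientation: [0.955, -0.296, -0.0, 0.0]
ft_force: [0.0, -0.2, 0.2]
opening: 0.0299
grip_force: 0.0
t: 24.72
ee_pos: [0.5577, -0.1446, 0.0792]
orientation: [0.955, -0.296, 0.001, -0.0]
ft_force: [-0.5, 0.5, 6.4]
opening: 0.0109
grip_force: 32.9
t: 25.35
ee_pos: [0.5583, -0.1447, 0.1814]
orientation: [0.955, -0.296, 0.003, -0.001]
ft_force: [0.9, -0.5, -1.2]
opening: 0.0107
grip_force: 32.1
row x10: [np.float64(-0.0377), np.float64(-0.0141), np.float64(0.0003), np.float64(6.38)]  yaw -34.5->-98.3
```

```bash
python3 -m jog '[[-0.0377,-0.0141,0,6.38],[-0.0377,-0.0141,0,6.38],[-0.0377,-0.0141,0,6.38],[-0.0377,-0.0141,0,6.38],[-0.0377,-0.0141,0,6.38],[-0.0377,-0.0141,0,6.38],[-0.0377,-0.0141,0,6.38],[-0.0377,-0.0141,0,6.38],[-0.0377,-0.0141,0,6.38],[-0.0377,-0.0141,0,6.38],[0,0,0,0],[0,0,0,0]]'; python3 -c "
from h import *
plan(.516,.235,.0895,yaw=-98.3,n=5)
im=snapshot('wrist');cv2.imwrite('pics/w9.png',im[:,:,::-1])"
```

```text
t: 26.85
ee_pos: [0.5147, 0.235, 0.1776]
orientation: [-0.654, 0.756, 0.0, -0.001]
ft_force: [-0.0, 0.4, -0.6]
opening: 0.011
grip_force: 32.2
row x5: [np.float64(-0.0), np.float64(-0.0003), np.float64(0.0176), np.float64(0.01)]  yaw -98.3->-98.3
```

View pics/w9.png

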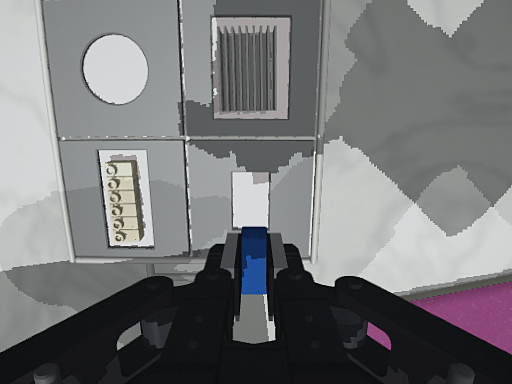

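Relay is held square over the small recess (its visible part at (251,200)), and the heat sink and strip sit well in theirs. Lowering.

```bash
python3 -m jog '[[0,-0.0005,0.02,0],[0,-0.0005,0.02,0],[0,-0.0003,0.02,0],[0,0,0.017,0],[0,0,0.007,0],[0,0,0,0]]';  python3 -m jog '[[0,0,0.003,0],[0,0,0.002,0],[0,0,0.001,0],[0,0,0,0]]'; python3 -m jog '[[0,0,0.001,0],[0,0,0,0]]'
```

```text
t: 27.65
ee_pos: [0.5164, 0.2346, 0.0944]
orientation: [-0.654, 0.756, -0.0, -0.0]
ft_force: [-0.2, 0.8, 0.1]
opening: 0.0109
grip_force: 32.2
t: 28.15
ee_pos: [0.5165, 0.2353, 0.0884]
orientation: [-0.654, 0.756, -0.0, 0.0]
ft_force: [-0.5, 0.1, -0.1]
opening: 0.0111
grip_force: 32.2
t: 28.4
ee_pos: [0.5166, 0.2353, 0.0882]
orientation: [-0.654, 0.756, -0.0, 0.0]
ft_force: [-2.1, 0.3, 4.8]
opening: 0.011
grip_force: 32.8
```

```bash
python3 -m jog '[[0,0,0,0],[0,0,0,0],[0,0,0,0]]' 0.03;  python3 -m jog '[[0,0,-0.01,0],[0,0,-0.02,0],[0,0,-0.03,0],[0,0,-0.03,0],[0,0,-0.025,0],[0,0,0,0]]'; python3 -c "
from h import *
look('relay','w10',.009)
plan(.542,-.390,.205,yaw=-98.3,n=16)"
```

```text
t: 28.78
ee_pos: [0.5165, 0.2352, 0.0872]
orientation: [-0.654, 0.756, 0.0, -0.0]
ft_force: [0.5, -0.1, -1.3]
opening: 0.0298
grip_force: 0.0
t: 29.52
ee_pos: [0.5176, 0.2358, 0.2055]
orientation: [-0.654, 0.756, -0.0, 0.003]
ft_force: [0.9, 0.3, -0.2]
opening: 0.0303
grip_force: 0.0
pin 0.7 255 191 [0.5182 0.2359]
pin 0.42 253 74 [0.5067 0.1467]
reg 0.66 581 [0.5172 0.2364] [0.0302 0.0126] 81.5
row x16: [np.float64(0.0384), np.float64(-0.0072), np.float64(-0.0002), np.float64(-0.0)]  yaw -98.3->-98.3
```

```bash
python3 -m jog '[[0.0384,-0.0072,0,0],[0.0384,-0.0072,0,0],[0.0384,-0.0072,0,0],[0.0384,-0.0072,0,0],[0.0384,-0.0072,0,0],[0.0384,-0.0072,0,0],[0.0384,-0.0072,0,0],[0.0384,-0.0072,0,0],[0.0384,-0.0072,0,0],[0.0384,-0.0072,0,0],[0.0384,-0.0072,0,0],[0.0384,-0.0072,0,0],[0.0384,-0.0072,0,0],[0.0384,-0.0072,0,0],[0.0384,-0.0072,0,0],[0.0384,-0.0072,0,0],[0,0,0,0],[0,0,0,0]]' 0.055 ; python3 -c "
from h import *
look('cap','w11'); print(now()[1:])"
```

```text
t: 31.92
ee_pos: [0.5416, -0.389, 0.2013]
orientation: [-0.654, 0.756, 0.001, -0.0]
ft_force: [0.0, 1.2, 0.8]
opening: 0.055
grip_force: 0.0
pin 0.63 254 191 [ 0.5411 -0.3917]
reg 0.65 1734 [ 0.5429 -0.3882] [0.0412 0.0321] 81.7
(array([ 0.54208582, -0.38840414,  0.20239129]), np.float64(-98.2263768097235))
```

View pics/w11.png

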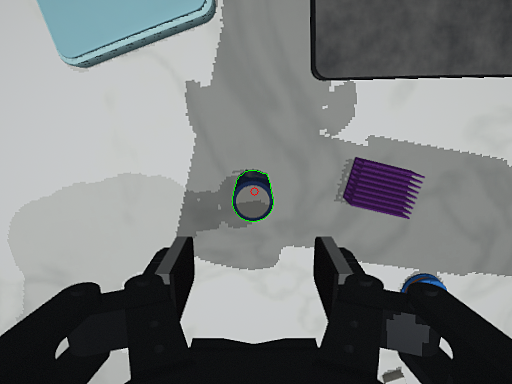

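The larger capacitor's top disc is at (253,203), centred between the fingers. Earlier top and wrist estimates put it at (0.542,-0.390).

```bash
python3 -c "
from h import *
print(px2w(calibration('wrist'),253,203,.046)[:2])"; python3 -m jog '[[0.001,0,0.02,0],[0,0,0.02,0],[0,0,0.02,0],[0,0,0.02,0],[0,0,0.02,0],[0,0,0.01,0],[0,0,0.008,0],[0,0,0,0]]'; python3 -m jog '[[0,0,0,0],[0,0,0,0],[0,0,0,0],[0,0,0,0],[0,0,0,0]]' 0.02 40; python3 -m jog '[[0,0,-0.01,0],[0,0,-0.03,0],[0,0,-0.03,0],[0,0,-0.04,0],[0,0,0,0]]'; python3 -c "
from h import *
plan(.596,.1295,.195,yaw=-98.3,n=14)"
```

```text
[ 0.54307665 -0.38858134]
t: 33.08
ee_pos: [0.5418, -0.3901, 0.0843]
orientation: [-0.654, 0.756, 0.0, -0.0]
ft_force: [-0.5, -0.2, 0.3]
opening: 0.0548
grip_force: 0.0
t: 33.7
ee_pos: [0.5422, -0.3906, 0.0853]
orientation: [-0.654, 0.756, -0.001, 0.0]
ft_force: [-0.6, 1.0, 6.3]
opening: 0.0289
grip_force: 39.6
t: 34.33
ee_pos: [0.543, -0.3912, 0.1987]
orientation: [-0.654, 0.756, -0.003, 0.001]
ft_force: [0.5, 0.0, -0.4]
opening: 0.0289
grip_force: 39.5
row x14: [np.float64(-0.0374), np.float64(0.0016), np.float64(0.0003), np.float64(0.0)]  yaw -98.3->-98.3
```

```bash
python3 -m jog '[[-0.0374,0.0016,0,0],[-0.0374,0.0016,0,0],[-0.0374,0.0016,0,0],[-0.0374,0.0016,0,0],[-0.0374,0.0016,0,0],[-0.0374,0.0016,0,0],[-0.0374,0.0016,0,0],[-0.0374,0.0016,0,0],[-0.0374,0.0016,0,0],[-0.0374,0.0016,0,0],[-0.0374,0.0016,0,0],[-0.0374,0.0016,0,0],[-0.0374,0.0016,0,0],[-0.0374,0.0016,0,0],[0,0,0,0],[0,0,0,0]]'; python3 -c "
from h import *
plan(.596,.1295,.0945,yaw=-98.3,n=5)
im=snapshot('wrist');cv2.imwrite('pics/w12.png',im[:,:,::-1])"
```

```text
t: 36.33
ee_pos: [0.5947, 0.1307, 0.1938]
orientation: [-0.654, 0.756, 0.0, -0.001]
ft_force: [-0.4, -0.8, 0.6]
opening: 0.0288
grip_force: 39.5
row x5: [np.float64(0.0002), np.float64(-0.0003), np.float64(0.0199), np.float64(0.0)]  yaw -98.3->-98.3
```

View pics/w12.png

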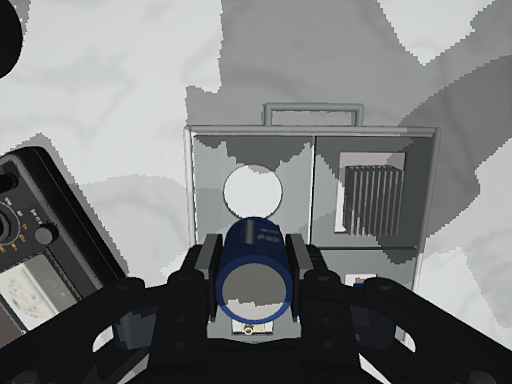

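The capacitor is held upright, with the round recess at (253,190) ahead under it, as expected from the camera tilt. Lowering.

```bash
python3 -m jog '[[0.0003,-0.0005,0.02,0],[0.0003,-0.0005,0.02,0],[0.0003,-0.0003,0.02,0],[0,0,0.02,0],[0,0,0.014,0],[0,0,0,0]]';  python3 -m jog '[[0,0,0.003,0],[0,0,0.002,0],[0,0,0,0]]'; python3 -m jog '[[0,0,0.001,0],[0,0,0,0]]'
```

```text
t: 37.12
ee_pos: [0.5957, 0.1291, 0.0994]
orientation: [-0.654, 0.757, 0.0, -0.001]
ft_force: [0.5, -0.1, 0.8]
opening: 0.0289
grip_force: 39.5
t: 37.5
ee_pos: [0.5964, 0.13, 0.0957]
orientation: [-0.654, 0.756, -0.0, 0.0]
ft_force: [1.0, 0.9, -0.7]
opening: 0.0286
grip_force: 39.5
t: 37.75
ee_pos: [0.5963, 0.13, 0.0944]
orientation: [-0.654, 0.756, -0.0, 0.0]
ft_force: [0.4, -0.2, -1.1]
opening: 0.0288
grip_force: 39.5
```

```bash
python3 -m jog '[[0,0,0.001,0],[0,0,0,0]]'; python3 -m jog '[[0,0,0.0006,0],[0,0,0,0]]'
```

```text
t: 38.0
ee_pos: [0.5963, 0.13, 0.0943]
orientation: [-0.654, 0.756, -0.0, 0.0]
ft_force: [-2.8, -0.7, 5.5]
opening: 0.0285
grip_force: 39.9
t: 38.25
ee_pos: [0.5963, 0.13, 0.0943]
orientation: [-0.654, 0.756, -0.0, 0.0]
ft_force: [-4.3, -0.6, 9.7]
opening: 0.029
grip_force: 40.2
```

```bash
python3 -m jog '[[0,0,0,0],[0,0,0,0],[0,0,0,0]]' 0.05;  python3 -m jog '[[0,0,-0.01,0],[0,0,-0.02,0],[0,0,-0.03,0],[0,0,-0.04,0],[0.02,0,-0.04,0],[0.02,0,-0.03,0],[0.03,0,-0.03,0],[0,0,0,0],[0,0,0,0]]'; python3 -c "
from h import *
look('cap','w13',.009);look('heat','w14',.009);look('strip','w15',.009);look('relay','w16',.009)
im=snapshot('wrist');cv2.imwrite('pics/w17.png',im[:,:,::-1])
snapshot('top');c=calibration('top')
for n,z in dict(cap_small_center=.015,plug_center=.0055).items():
    for r in pinpoint('top',n)[:1]: print(n,px2w(c,r['xy'][0]*512,r['xy'][1]*384,z)[:2])
"
```

```text
t: 38.62
ee_pos: [0.5962, 0.1299, 0.0925]
orientation: [-0.654, 0.756, 0.0, -0.0]
ft_force: [-0.1, 0.1, -0.5]
opening: 0.0501
grip_force: 0.0
t: 39.75
ee_pos: [0.586, 0.0608, 0.2927]
orientation: [-0.654, 0.756, 0.0, 0.0]
ft_force: [0.6, -0.0, -0.1]
opening: 0.0495
grip_force: 0.0
pin 0.98 253 237 [0.5966 0.1291]
pin 0.69 253 301 [0.6089 0.207 ]
reg 0.73 980 [0.5976 0.1317] [0.0464 0.0304] 81.7
pin 0.83 167 43 [ 0.65  -0.076]
pin 0.59 335 239 [0.5078 0.1482]
reg 0.82 1292 [0.508  0.1395] [0.0557 0.0413] 82.2
reg 0.59 2287 [ 0.6474 -0.0732] [0.0389 0.0518] 9.7
reg 0.83 864 [0.6086 0.2174] [0.068  0.0211] 82.2
reg 0.68 5063 [0.5954 0.1245] [0.0887 0.0892] 81.7
cap_small_center [ 0.65310587 -0.14563694]
```

View pics/w17.png

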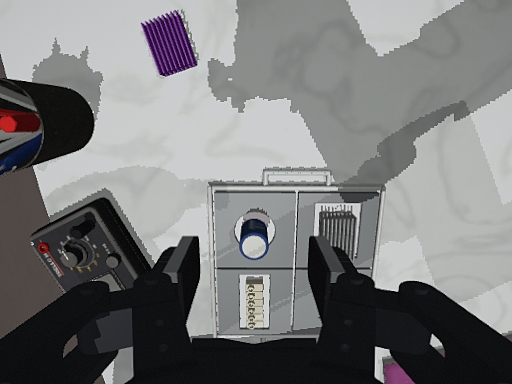

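The capacitor stands upright in the round recess at (254,237). The heat sink (336,232) and strip (255,302) are still seated, and the relay was measured in place after its release.

```bash
python3 -c "
from h import *
print(bot.hand_in())"
```

```text
the job is handed in; nothing more can be done
None
```

All four parts are released in their own recesses, each measured within about 3 mm of the recess middle, and I handed the job in at about 40 s of the 104 s; no verdict came back, and I steered clear of the small capacitor (found again about 7 mm from its first estimate, which is within measuring error) and of the connector housing (not found again at the end).

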